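# Clip the calibration slide onto the camera stage

## Task

Clip the white calibration slide onto the small grey stage: use the slide's long side to draw back the sprung curved arm, lower the slide flat between the arm's tip and the steel back edge, and then slide it along the back edge, pressing it firmly but not hard (about 10 N) against the brass end stop. Let go so that the arm alone holds it, flat and snug against both the back edge and the end stop. The slide cracks if it is pressed hard (more than 20 N) against the edge, the stop or the arm, or slammed down on the stage, and the small things standing around must stay as they are.

Things in the scene. Friction and masses are not known exactly. Their poses are not given: they have to be found in the camera images.
- slide_center (a point): Centre of the loose slide (0.1 kg), 19 mm above its underside: a white frame 40 (x) x 80 (y) x 12 mm thick with coloured patches, and centred on it a blue grip rib 14 mm wide (x), 56 long (y), 26 high; 38 mm high in all. The same after half a turn about z. Grasp the rib across its 14 mm from above, fingertips 3 mm or more above the frame. 
- stage: The grey stage, fixed to the desk, 150 mm (its x) by 190 mm (its y), its flat top (bed) 12 mm above the desk. Origin: centre of its underside. The slide's place is a 40 x 80 mm area of the bed from x = 0 to 40 mm and y = -30 to 50 mm in the stage's frame. The slide cracks above 20 N against back edge, end stop or arm, or 40 N on the stage and all its parts together.
- seat (a point): The centre of the slide's place, on the bed (stage x = 20 mm, y = 10 mm, 12 mm above the desk). Axes as the stage's. When home, the slide's underside is centred here with its long axis along the stage's y.
- back_edge: Fixed steel back edge: a bar 10 mm (x) by 100 mm (y), 4 mm above the bed. Origin on the bed at its middle; its face towards the slide looks along the stage's -x and lies at stage x = 40 mm. A slide held with its underside 5 mm or more above the bed passes over it, and can there push back the arm, which stands higher.
- end_stop: The fixed brass end stop on the stage: a block 34 mm (x) by 10 mm (y) that stands 12 mm above the bed. Origin on the bed at its middle; its face towards the slide looks along the stage's -y, 5 mm from the origin, at stage y = 50 mm. The slide is to bear on it with 5 to 20 N for a moment (0.2 s); the friction at arm tip, edge and bed (3 to 10 N together) comes on top of that in what the hand must push.
- curved_arm_tip (a point): Axis of the round white tip (12 mm diameter) of the curved steel arm, 8 mm above the bed; arm and tip stand from 2 to 14 mm above the bed. At rest at stage x = 6, y = 3 mm: its face stands 12 mm inside the slide's place and must be drawn back along the stage's -x by the slide's near long side. With the slide home: x = -6, y = 10 mm. Pivot at stage x = -45, y = -82 mm.
- curved_arm (a joint): Angle of the curved arm, rad: 0 at rest, growing as the tip is drawn back (stage -x), at most 0.45. With the slide home it reads 0.13 to 0.15. The spring presses the tip towards the back edge with about 3.5 N at 0, 5 N at 0.14 and 6 N at 0.25.
- glue_stick: Glue stick, upright, 24 mm diameter, 88 mm high, beside the stage; origin under its centre. Leave alone.
- correction_fluid: Correction fluid bottle, upright, 30 mm diameter, 65 mm high, beside the stage; origin under its centre. Leave alone.
- battery: Battery, upright, 26 mm diameter, 48 mm high, beside the stage; origin under its centre. Leave alone.
- highlighter: Yellow highlighter, lying, 17 x 125 x 18 mm, to the right of the slide; origin under its centre, length along its y. Leave alone.
Mind the look-alikes: they are no part of the job. Leave any red look-alike of the part that bears slide_center alone.

How it is judged:
On the way, in this order (a step that is already met when the one before it is completed fails the run):
1. the slide has drawn the curved arm back (joint over 0.12 rad, slide pressing on the arm with over 1 N) (value of joint curved_arm above 0.12 rad and contact force between slide and curved_arm above 1 N), for 0.1 s.
2. lying on the bed along the back edge, the slide is pressed against the end stop with over 5 N (contact force between slide and end_stop above 5 N and z of slide_center in the frame of seat below 0.0215 m and x of slide_center in the frame of seat above -0.003 m and angle between the y axis of slide_center and the y axis of seat, either way round below 0.06 rad), for 0.2 s.
At the end, for the whole second after the job is handed in: The slide lies flat on the bed (centre 19 +- 1.5 mm above it, tilt under 0.03 rad), within 1.5 mm of home in the stage's x and y and 0.03 rad of its direction, at rest and let go, the curved arm pressing it (over 2 N) against the back edge (over 1 N) (x of slide_center in the frame of seat between -0.0015 and 0.0015 m and y of slide_center in the frame of seat between -0.0015 and 0.0015 m and z of slide_center in the frame of seat between 0.0175 and 0.0205 m and angle between the y axis of slide_center and the y axis of seat, either way round below 0.03 rad and angle between slide_center's own z axis and vertical below 0.03 rad and contact force between slide and curved_arm above 2 N and contact force between slide and back_edge above 1 N and linear speed of slide below 0.01 m/s); the robot touches nothing.
It fails at once if the slide is pressed with over 20 N against the back edge, the end stop or the arm, or with over 40 N in all against the stage and its parts together (contact force between slide and back_edge above 20 N or contact force between slide and end_stop above 20 N or contact force between slide and curved_arm above 20 N or contact force between slide and stage above 40 N).
It fails at once if a bystander is moved by over 15 mm or tipped (distance of any of glue_stick, correction_fluid, battery, highlighter from where it was at the start of the episode above 0.015 m or angle between any of glue_stick, correction_fluid, battery's own z axis and vertical above 0.5 rad).
It also fails if it takes over 64 s, if anything falls off the work surface, if the arm or the gripper's body presses on something with over 40 N, if the wrist force passes 120 N, or if a joint passes its speed limit or range.

## Robot

A 7-joint arm with a two-finger parallel gripper is mounted at the origin on a cart in front of the work surface, level with it; the furniture and walls round the work are solid. World frame = base frame: x ahead of the robot, y to its left, z up, the work surface at z = 0. Lengths are in m, angles in rad, forces in N, time in s.
With the tool pointing down it reaches from about 0.4 to 0.85 m from the base axis. Payload 6.9 kg.
Tool frame: the origin (TCP) lies at the very end of the fingers, on their centre line; the grasp point (between the pads) lies behind it (bot.pinch_z is the z of the grasp point in the tool frame, in m); z points along the fingers, y is the line along which they close (so a half turn about z gives the same grasp; the last joint's range is limited). The gripper opens to 85 mm and grips with 20 to 120 N. Pads are 22 mm wide; open, the fingers measure 114 mm over their backs; the gripper's body (76 mm by 85 mm) begins 54 mm behind the grasp point. The pads swing forward as they close: fully open they stand 13 mm farther back than shut.
Start: joints at [-1.117, 0.507, -0.238, 1.5, 0.126, 1.149, -0.155], TCP at [0.213, 0.588, 0.231] pointing down, gripper open.
Joint ranges: [-3.08, 3.08], [-0.24, 2.05], [-1.43, 1.35], [0, 2.5], [-1.52, 4.66], [0.17, 1.96], [-2.89, 2.89]. Speed limits (rad/s): [2.39, 2.39, 3.14, 3.14, 3.14, 3.14, 3.14].

## Interface

Orientations are given as a unit quaternion [w, x, y, z].
In Python, from plant import bot gives the robot as it stands.
- The arm moves only by the tool send_rows, never from a script. Its argument "deltas" is a list of rows, each a list of 4 numbers: the shift along the world's x, y, z in mm, then the turn about the world's z in degrees. In form: [[tx, ty, tz, yaw], ...]. A call has 1 to 10 rows; each row shifts and turns the commanded pose from where the row before left it; what a row does not reach is not made up. A row lasts 1/10 s, in which the tool goes at most 50 mm and 8.59 degrees, less where a joint would pass 70% of its speed; a pose out of reach is approached as far as the arm can. A call is refused whole if a number of a shift passes 50 or a number of a turn 8.59, either way. A call with a gripper value outside its range is refused whole. "grip" is the finger opening in mm, from 0 to 85.4, set as the call begins (left out, the last holds). The fingers move at their own pace and stop on an object; "squeeze" is the grip in N (left out, the last holds). Time passes only in rows, so rows that do not move let the fingers close. It gives the time, the measured TCP pose, the force, the opening and the grip force at its end, in the units of the state.
- bot.sense(): the state, without advancing time (a new reading comes with each control period).
- bot.get_image(name): name is "scene" or "top"; returns a dict with "img" (420x560x3 uint8, red, green, blue), "fovy" (degrees; the focal length in pixels is half the picture's height over the tangent of half this angle, whatever the lens; pixels are square), "cx", "cy" (the principal point, pixels), "k1" (the pictures are not rectified: a ray, as slopes to the right and down, at radius r is drawn at 1 + k1 r^2 times it, then the intrinsics apply), "view" (4x4, takes a point from world to camera coordinates). Camera axes: x right, y down, z forward; pixel columns grow to the right and rows downward; lengths in m; the calibration is good to about 2 mm. A picture is of the moment at which its call begins. There is no depth.
- bot.sign_off(): hands the job in; it is judged then, once.
The state is a dict: "time": time; "q": joint angles; "qvel": joint speeds; "effort": joint torques, N m; "eef_pos": TCP position; "orientation": TCP orientation; "force": force on the tool from outside, world axes, zero at the start; "wrist_torque": the same for the moment, N m; "opening": opening from 0.0 (shut) to 1.0 (fully open); "gripper_force": force on a finger pad.
Only numpy, scipy, OpenCV 4.12 (cv2) and the standard library are available. Lean on these libraries where they do the work, as an engineer would, in place of code of your own. Each camera call takes 0.05 s, during which the arm holds its last target. There are 200 camera calls.

## Working session

There is one attempt and no reset: what is moved stays moved. The work goes in short steps, Python scripts to look and compute and a tool call to move; the robot and the scene stay as the last step left them, time stands still between calls to the robot, and variables do not carry over. Pictures are saved under pics/ and viewed, at most 10 in all, crops included, and the job is handed in when it is done.

Besides the shell and the picture viewer there is one more tool, called after "Emit:" as name(argument=value, ...) on one line, values as JSON. send_rows: Moves the arm, as the interface text tells. Its arguments: {"type":"object","properties":{"deltas":{"type":"array"},"grip":{"type":"number"},"squeeze":{"type":"number"}},"required":["deltas"]}

```bash
ls; mkdir -p pics; cat > h.py <<'E'
import numpy as np, cv2
from plant import bot
def grab(n,save=None):
    d=bot.get_image(n)
    if save: cv2.imwrite('pics/'+save,cv2.cvtColor(d['img'],cv2.COLOR_RGB2BGR))
    return d
def ray(d,u,v):
    f=d['img'].shape[0]/2/np.tan(np.radians(d['fovy'])/2)
    K=np.array([[f,0,d['cx']],[0,f,d['cy']],[0,0,1.]])
    p=cv2.undistortPoints(np.array([[[u,v]]],float),K,np.array([d['k1'],0,0,0.]),).ravel()
    V=np.array(d['view']);R=V[:3,:3]
    return -R.T@V[:3,3],R.T@np.array([p[0],p[1],1])
def onz(d,u,v,z):
    o,r=ray(d,u,v);return (o+r*(z-o[2])/r[2])
def proj(d,P):
    f=d['img'].shape[0]/2/np.tan(np.radians(d['fovy'])/2)
    V=np.array(d['view']);c=V[:3,:3]@np.array(P)+V[:3,3];x=c[:2]/c[2];x=x*(1+d['k1']*(x@x));return x*f+[d['cx'],d['cy']]
E
python3 - <<'E'
from h import *
for n in('top','scene'):
    d=grab(n,n+'0.png');print(n,d['fovy'],d['k1'],np.round(d['view'],3).tolist())
s=bot.sense();print(s,bot.pinch_z)
E
```

```text
pics
top 47.68438194387318 -0.03929034960179088 [[-0.017, -1.0, 0.006, -0.106], [-0.988, 0.016, -0.155, 0.527], [0.155, -0.009, -0.988, 1.32], [0.0, 0.0, 0.0, 1.0]]
scene 51.610245305121076 0.02109626301842183 [[0.683, -0.73, 0.016, -0.435], [-0.488, -0.472, -0.734, 0.269], [0.544, 0.494, -0.678, 0.905], [0.0, 0.0, 0.0, 1.0]]
{'time': 0.1, 'q': array([-1.11749361,  0.50826736, -0.2375689 ,  1.5010142 ,  0.12566125,
        1.14892121, -0.15477289]), 'qvel': array([-9.00769543e-04, -2.35940885e-03,  1.23290837e-03, -9.95435261e-04,
        3.49682213e-04, -4.09628178e-05, -1.08668080e-03]), 'effort': array([-4.23424979e-03, -6.21844268e+01, -2.19424210e+00, -2.50206202e+01,
        1.25695317e-02,  7.77970185e-03, -1.46910588e-05]), 'eef_pos': array([0.21290543, 0.58713976, 0.2305159 ]), 'orientation': array([-1.52384961e-04,  1.72999771e-01,  9.84921529e-01, -7.98193453e-04]), 'force': array([ 0.38672822,  0.49880566, -0.31816901]), 'wrist_torque': array([0.01272571, 0.01072814, 0.03002716]), 'gripper_force': 0.0, 'opening': 1.0020334589837074} -0.0187
```

View pics/top0.png

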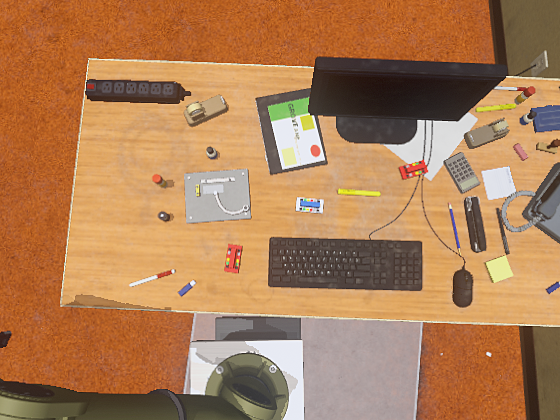

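View pics/scene0.png

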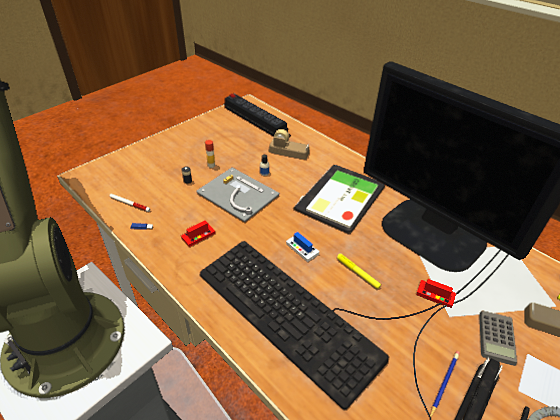

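The top view shows the slide (white frame, blue rib) at (309,205). The red look-alikes are at (233,258) and (413,170), so only the white/blue one fits. The stage is at (217,195), with the brass stop at its left end (198,190) and the back edge on its upper side (217,181). Next I'll view an enlarged crop to confirm and take measurements.

```bash
python3 - <<'E'
from h import *
t=grab('top');s=grab('scene')
a=cv2.resize(t['img'][160:230,180:335],None,fx=5,fy=5,interpolation=cv2.INTER_CUBIC)[:, :775]
b=cv2.resize(s['img'][165:225,190:290],None,fx=4,fy=4,interpolation=cv2.INTER_CUBIC)
c2=cv2.resize(s['img'][228:268,280:325],None,fx=6,fy=6,interpolation=cv2.INTER_CUBIC)
o=np.zeros((350+240,775,3),np.uint8);o[:350]=a;o[350:590,:400]=b;o[350:590,420:690]=c2
cv2.imwrite('pics/crop.png',o[...,::-1])
def comps(d,name,lo,hi,box,z):
    x0,y0,x1,y1=box
    up=cv2.resize(d['img'][y0:y1,x0:x1],None,fx=6,fy=6,interpolation=cv2.INTER_CUBIC)
    m=cv2.inRange(cv2.cvtColor(up,cv2.COLOR_RGB2HSV),lo,hi)
    cs,_=cv2.findContours(m,cv2.RETR_EXTERNAL,cv2.CHAIN_APPROX_NONE)
    c=max(cs,key=cv2.contourArea).astype(float)
    c=(c.reshape(-1,2)+.5)/6-.5+[x0,y0]
    W=np.array([onz(d,u,v,z)[:2] for u,v in c])*1000
    r=cv2.minAreaRect(W.astype(np.float32)); print(name,len(c),np.round(r[0],1),np.round(r[1],1),round(r[2],2)); 
T=(180,160,335,230)
comps(t,'rib top',(100,120,60),(130,255,255),(290,190,330,220),.038)
comps(s,'rib scene',(100,120,60),(130,255,255),(280,228,325,268),.034)
comps(t,'stage top',(0,0,90),(180,45,255),(175,160,260,230),.012)
comps(s,'stage scene',(0,0,90),(180,45,255),(190,160,290,225),.012)
comps(t,'brass top',(18,120,120),(35,255,255),(190,178,210,200),.024)
comps(t,'white slide top',(0,0,190),(180,40,255),(290,190,330,220),.012)
E
```

```text
rib top 281 [ 532.5 -187. ] [54.7 16.5] 82.36
rib scene 299 [ 528.3 -193.7] [69.5 27.9] 83.62
stage top 1347 [565.1  83.9] [150.3 189.3] 3.55
stage scene 1017 [564.1  79.3] [150.3 190. ] 3.71
brass top 181 [579.  138.6] [32.1  9.3] 2.2
white slide top 467 [ 530.8 -200.4] [54.3 42.4] 84.5
```

View pics/crop.png

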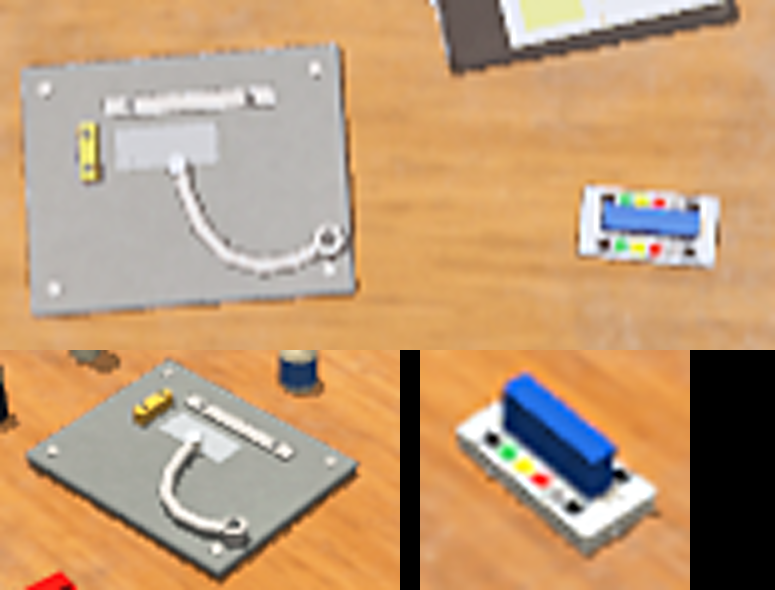

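Emit:
send_rows(deltas=[[27,-29,0,-4],[27,-29,0,-4],[27,-29,0,-4],[27,-29,0,-4],[27,-29,0,-4],[27,-29,0,-4],[27,-29,0,-4],[27,-29,0,-4],[27,-29,0,-4],[27,-29,0,-4]], grip=60)

```text
time: 1.2
eef_pos: [0.4839, 0.2962, 0.2313]
orientation: [-0.0, 0.501, 0.866, -0.0]
force: [0.1, 0.5, -0.2]
opening: 0.71
gripper_force: 0.0
```

Emit:
send_rows(deltas=[[4,-38,0,-4],[4,-38,0,-4],[4,-38,0,-4],[4,-38,0,-4],[4,-38,0,-4],[4,-38,0,-4],[4,-38,0,-4],[4,-38,0,-4],[4,-38,0,-4],[4,-38,0,-2]])

```text
time: 2.2
eef_pos: [0.5229, -0.0838, 0.2313]
orientation: [-0.0, 0.755, 0.656, 0.0]
force: [0.8, 0.2, 1.2]
opening: 0.706
gripper_force: 0.0
```

Emit:
send_rows(deltas=[[5,-30,-20,0],[5,-30,-20,0],[3,-37,-20,0],[0,0,-30,0],[0,0,-20,0],[0,0,0,0],[0,0,0,0]])

```text
time: 2.9
eef_pos: [0.5361, -0.1793, 0.1215]
orientation: [-0.0, 0.754, 0.657, -0.0]
force: [-0.5, 0.5, 1.5]
opening: 0.703
gripper_force: 0.0
```

```bash
python3 - <<'E'
from h import *
s=bot.sense();print(s['time'],s['eef_pos'],s['orientation'],s['force'],s['q'])
x=s['orientation'];print(np.degrees(np.arctan2(2*x[1]*x[2],2*x[2]**2-1)))
t=grab('top');c=grab('scene')
u=proj(t,[.533,-.187,.02]);v=proj(c,[.533,-.187,.04]);print(u,v)
a=cv2.resize(c['img'][180:290,240:370],None,fx=5,fy=5,interpolation=cv2.INTER_CUBIC)
cv2.imwrite('pics/g1.png',a[...,::-1])
E
```

```text
2.9 [ 0.5361385  -0.17934061  0.12149796] [-2.15176551e-04  7.54229372e-01  6.56610989e-01 -1.30070343e-04] [-0.50721495  0.47151579  1.46095898] [ 0.12509104  0.53552439  0.23717953  1.81208356 -0.16569673  0.81375346
  0.30630512]
97.91616675408528
[309.39512259 204.20258376] [301.70346252 237.68180261]
```

View pics/g1.png

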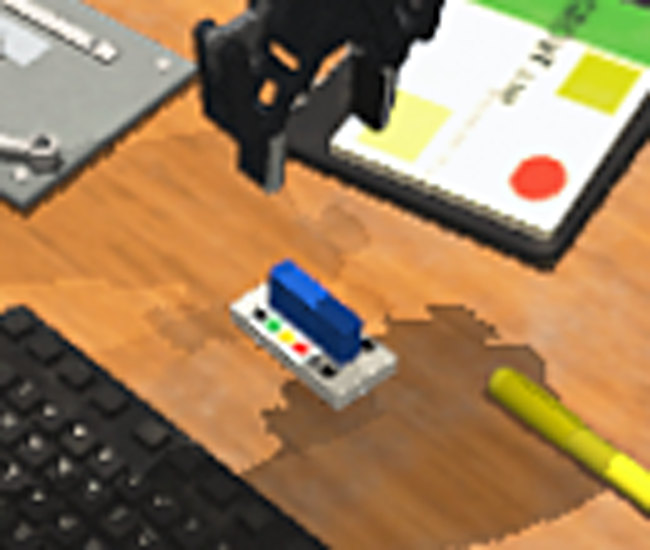

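Emit:
send_rows(deltas=[[-3,-8,-25,0],[0,0,-25,0],[0,0,-20,0],[0,0,-15,0],[0,0,-10,0],[0,0,-5,0],[0,0,-5,0],[0,0,0,0],[0,0,0,0]], grip=40)

```text
time: 3.9
eef_pos: [0.5334, -0.1875, 0.0168]
orientation: [0.0, 0.754, 0.657, 0.0]
force: [-0.5, 1.1, 0.2]
opening: 0.469
gripper_force: 0.0
```

Emit:
send_rows(deltas=[[0,0,0,0],[0,0,0,0],[0,0,0,0],[0,0,0,0],[0,0,0,0],[0,0,0,0],[0,0,0,0],[0,0,0,0]], grip=0, squeeze=50)

```text
time: 4.7
eef_pos: [0.5335, -0.1876, 0.0169]
orientation: [0.0, 0.754, 0.657, 0.0]
force: [0.0, -1.5, 6.8]
opening: 0.15
gripper_force: 49.6
```

Emit:
send_rows(deltas=[[0,0,5,0],[0,0,15,0],[0,0,25,0],[0,0,25,0],[0,0,10,0],[0,0,0,0],[0,0,0,0]])

```text
time: 5.4
eef_pos: [0.5326, -0.1871, 0.0955]
orientation: [-0.0, 0.754, 0.657, -0.0]
force: [-0.4, -0.1, -1.6]
opening: 0.15
gripper_force: 48.8
```

Emit:
send_rows(deltas=[[7,27,0,1.15],[7,27,0,1.15],[7,27,0,1.15],[7,27,0,1.15],[7,27,0,1.15],[7,27,0,1.15],[7,27,0,1.15],[7,27,0,1.15],[8,27,0,1.15],[9,27,0,1.15]])

```text
time: 6.4
eef_pos: [0.6052, 0.0837, 0.0944]
orientation: [-0.001, 0.684, 0.729, -0.001]
force: [1.6, 0.7, -0.1]
opening: 0.152
gripper_force: 48.8
```

Emit:
send_rows(deltas=[[0,0,-10,0],[0,0,-15,0],[0,0,-10,0],[0,0,0,0],[0,0,0,0],[0,0,0,0]])

```text
time: 7.0
eef_pos: [0.6064, 0.0822, 0.0617]
orientation: [0.0, 0.685, 0.729, 0.0]
force: [-0.3, -0.2, -1.0]
opening: 0.151
gripper_force: 48.8
```

```bash
python3 - <<'E'
from h import *
s=bot.sense();print(s['time'],s['eef_pos'],s['orientation'],s['force'],s['q'])
t=grab('top');c=grab('scene')
a=cv2.resize(t['img'][165:230,175:265],None,fx=6,fy=6,interpolation=cv2.INTER_CUBIC)
b=cv2.resize(c['img'][140:230,180:300],None,fx=2.3,fy=2.3,interpolation=cv2.INTER_CUBIC)
b=cv2.resize(c['img'][140:225,185:290],(247,200)) if 0 else b
o=np.zeros((a.shape[0]+b.shape[0],a.shape[1],3),np.uint8);o[:a.shape[0]]=a;o[a.shape[0]:,:b.shape[1]]=b
o=np.zeros((600,800,3),np.uint8);o[:390,:540]=a[:390];bb=cv2.resize(b,None,fx=.94,fy=.94);o[390:390+bb.shape[0],:bb.shape[1]]=bb[:210]
cv2.imwrite('pics/g2.png',o[...,::-1])
E
```

```text
7.0 [0.60636935 0.08217055 0.06166804] [2.15109781e-04 6.84962291e-01 7.28578454e-01 2.22804425e-04] [-0.33650537 -0.19246962 -1.00585205] [-0.28615436  0.66503946  0.18204275  1.74303425 -0.16494872  0.7477829
  0.04076827]
```

View pics/g2.png

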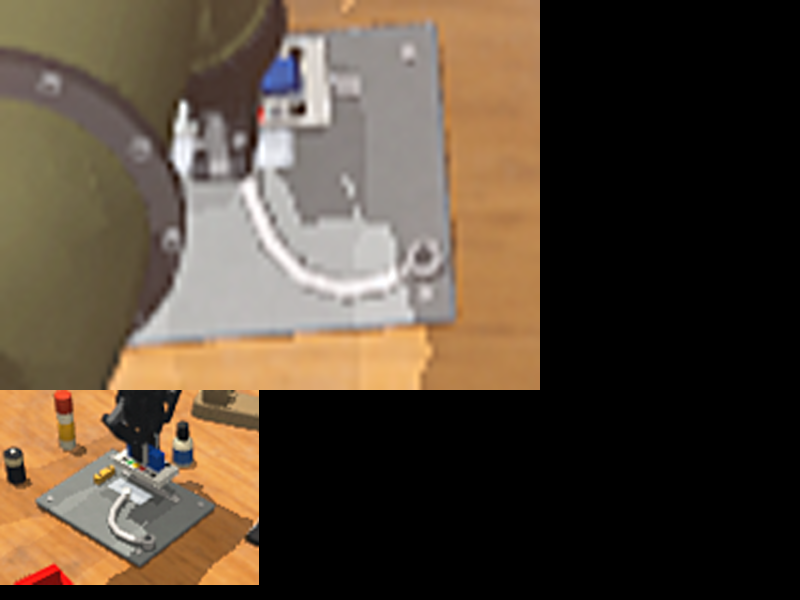

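The top view shows the slide over the back edge, with its right end at about (229,180). The stage's right corners are visible too. I'll check tilt in the enlarged scene view and compute the slide's y from its right end.

```bash
python3 - <<'E'
from h import *
t=grab('top');c=grab('scene')
b=cv2.resize(c['img'][150:215,195:285],None,fx=8,fy=8,interpolation=cv2.INTER_CUBIC)
cv2.imwrite('pics/g3.png',b[...,::-1])
# predicted right end corners of slide given hand pose, and stage corners, in both views
th=np.radians(3.6);R=np.array([[np.cos(th),-np.sin(th)],[np.sin(th),np.cos(th)]])
P=np.array([606.4,82.2]);O=np.array([565,83.])
for n,l,base,z in(('sl',(-20,-40),P,57),('sl',(20,-40),P,57),('sl',(-20,40),P,57),('st',(75,-95),O,12),('st',(-75,-95),O,12),('stop',(3,50),O,24),('edge',(40,-50),O,16),('tip',(6,3),O,26)):
    w=R@np.array(l)+base
    X=[w[0]/1e3,w[1]/1e3,z/1e3];a=proj(t,X);e=proj(c,X)
    print(n,l,'top crop',(a-[175,165]+.5)*6,'scene crop',(e-[195,150]+.5)*8)
E
```

```text
sl (-20, -40) top crop [331.52644807 117.11794741] scene crop [465.47141172 257.00073125]
sl (20, -40) top crop [326.40843431  35.26244641] scene crop [540.64079569 202.90452702]
sl (-20, 40) top crop [163.56770402 130.12118364] scene crop [298.07506706 165.18421503]
st (75, -95) top crop [438.89116488  21.09904427] scene crop [675.42390014 342.24340392]
st (-75, -95) top crop [459.67713833 321.22588998] scene crop [391.7861034  563.89711508]
stop (3, 50) top crop [149.24883991 182.41109508] scene crop [241.06586351 246.27858557]
edge (40, -50) top crop [351.59935735  95.55796141] scene crop [516.28213799 328.86959778]
tip (6, 3) top crop [244.89885207 168.10625381] scene crop [341.33403875 291.7830674 ]
```

View pics/g3.png

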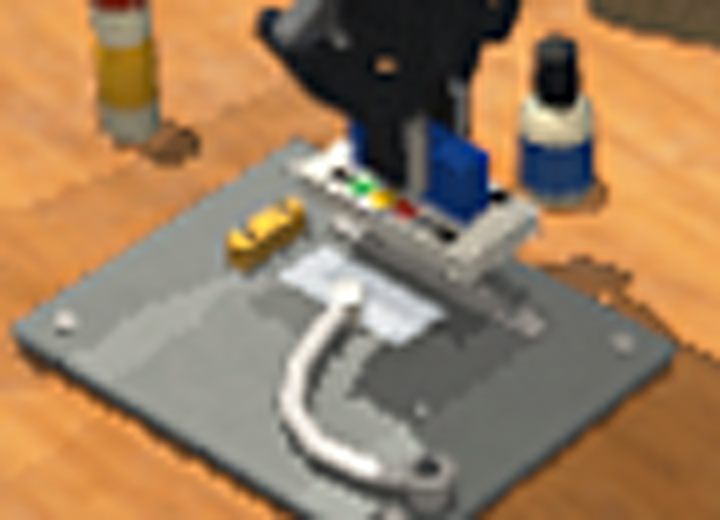

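Emit:
send_rows(deltas=[[0,0,-8,0],[0,0,-8,0],[0,0,-6,0],[0,0,-4,0],[0,0,0,0],[0,0,0,0]])

```text
time: 7.8
eef_pos: [0.606, 0.0825, 0.0351]
orientation: [-0.0, 0.685, 0.729, -0.0]
force: [0.5, 0.4, -0.9]
opening: 0.152
gripper_force: 48.8
```

Emit:
send_rows(deltas=[[-3,-0.2,0,0],[-3,-0.2,0,0],[-3,-0.2,0,0],[-2,-0.1,0,0],[-2,-0.1,0,0],[-1,-0.1,0,0],[0,0,0,0],[0,0,0,0]])

```text
time: 8.6
eef_pos: [0.5944, 0.0829, 0.0364]
orientation: [0.001, 0.685, 0.729, 0.002]
force: [4.7, 3.2, -0.5]
opening: 0.154
gripper_force: 48.9
```

Emit:
send_rows(deltas=[[-2,-0.1,0,0],[-2,-0.1,0,0],[-2,-0.1,0,0],[-2,-0.1,0,0],[-2,-0.1,0,0],[-1,-0.1,0,0],[0,0,0,0],[0,0,0,0]])

```text
time: 9.4
eef_pos: [0.5839, 0.0826, 0.0365]
orientation: [0.002, 0.685, 0.729, 0.003]
force: [6.5, 3.3, -1.0]
opening: 0.154
gripper_force: 48.9
```

```bash
python3 - <<'E'
from h import *
s=bot.sense();print(s['eef_pos'],s['orientation'],s['force'],s['wrist_torque'])
t=grab('top');c=grab('scene')
b=cv2.resize(c['img'][150:215,195:285],None,fx=8,fy=8,interpolation=cv2.INTER_CUBIC)
cv2.imwrite('pics/g4.png',b[...,::-1])
E
```

```text
[0.58390011 0.08255331 0.0365075 ] [0.00164288 0.68451155 0.72899448 0.0028782 ] [ 6.5269706   3.28523765 -0.95175018] [ 0.7819633  -1.55918599 -0.1314012 ]
```

View pics/g4.png

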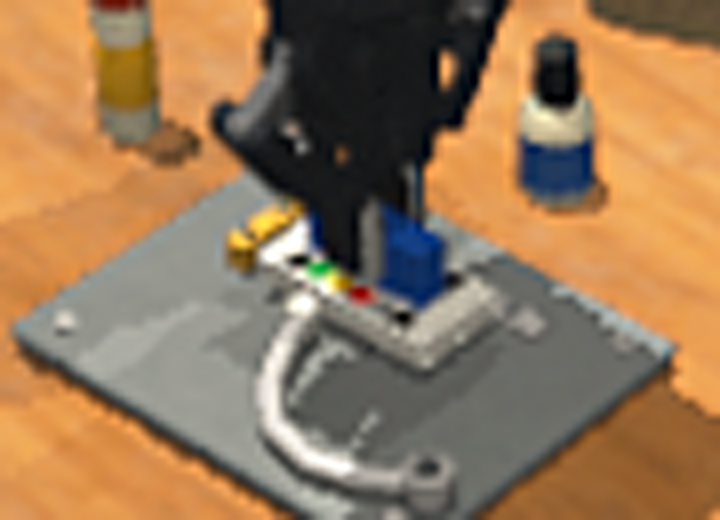

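Emit:
send_rows(deltas=[[-1.5,0,0,0],[-1.5,0,0,0],[0,0,0,0],[0,0,-1.5,0],[0,0,-1.5,0],[0,0,-1,0],[0,0,-0.5,0],[0,0,0,0],[0,0,0,0]])

```text
time: 10.4
eef_pos: [0.581, 0.0817, 0.0321]
orientation: [0.002, 0.685, 0.729, 0.003]
force: [5.5, 1.9, 0.1]
opening: 0.152
gripper_force: 49.3
```

Emit:
send_rows(deltas=[[0,0,-0.5,0],[0,0,-0.5,0],[0,0,-0.5,0],[0,0,0,0],[0,0,0,0]])

```text
time: 10.9
eef_pos: [0.581, 0.0816, 0.0307]
orientation: [0.002, 0.685, 0.729, 0.003]
force: [5.6, 1.3, 1.4]
opening: 0.152
gripper_force: 49.4
```

Emit:
send_rows(deltas=[[0,0,-0.5,0],[0,0,-0.5,0],[0,0,0,0],[0,0,0,0]])

```text
time: 11.3
eef_pos: [0.581, 0.0814, 0.0297]
orientation: [0.002, 0.685, 0.729, 0.002]
force: [5.8, 1.6, 2.1]
opening: 0.152
gripper_force: 49.4
```

Emit:
send_rows(deltas=[[0,0,-0.5,0],[0,0,-0.5,0],[0,0,0,0],[0,0,0,0]])

```text
time: 11.7
eef_pos: [0.581, 0.0815, 0.029]
orientation: [0.002, 0.685, 0.729, 0.003]
force: [4.2, 0.8, 3.8]
opening: 0.151
gripper_force: 49.7
```

Emit:
send_rows(deltas=[[0,0,-0.5,0],[0,0,-0.5,0],[0,0,0,0],[0,0,0,0]])

```text
time: 12.1
eef_pos: [0.5811, 0.0815, 0.0289]
orientation: [0.002, 0.685, 0.729, 0.003]
force: [3.3, 0.6, 13.5]
opening: 0.152
gripper_force: 51.0
```

Emit:
send_rows(deltas=[[0,0,-0.5,0],[0,0,-0.5,0],[0,0,0,0],[0,0,0,0]])

```text
time: 12.5
eef_pos: [0.5811, 0.0815, 0.0288]
orientation: [0.002, 0.685, 0.729, 0.003]
force: [0.7, -0.0, 22.4]
opening: 0.15
gripper_force: 52.3
```

```bash
python3 - <<'E'
from h import *
s=bot.sense();print(s['eef_pos'],s['orientation'],s['force'],s['wrist_torque'])
c=grab('scene')
b=cv2.resize(c['img'][150:215,195:285],None,fx=8,fy=8,interpolation=cv2.INTER_CUBIC)
cv2.imwrite('pics/g5.png',b[...,::-1])
E
```

```text
[0.58114326 0.08148087 0.02882293] [0.00222533 0.68480814 0.72871336 0.00311468] [ 0.71942425 -0.04793889 22.44690243] [ 0.15493005  0.2107573  -0.07237179]
```

View pics/g5.png

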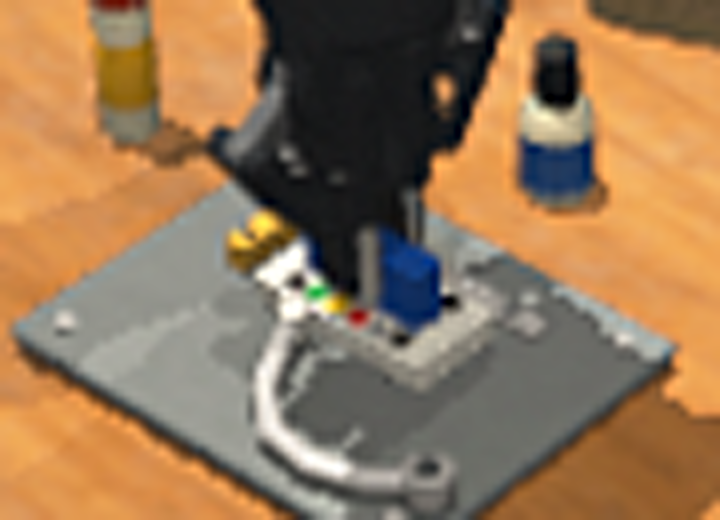

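Emit:
send_rows(deltas=[[0,0,0,0],[0,0,1,0],[0,0,0.8,0],[0,0,0,0],[0,0,0,0]])

```text
time: 13.05
eef_pos: [0.581, 0.0814, 0.029]
orientation: [0.002, 0.685, 0.729, 0.003]
force: [4.6, 1.1, 7.0]
opening: 0.149
gripper_force: 50.1
```

Emit:
send_rows(deltas=[[0.5,0,0,0],[0.5,0,0,0],[0,0,0,0],[0,0,0,0]])

```text
time: 13.45
eef_pos: [0.5811, 0.0815, 0.0289]
orientation: [0.001, 0.685, 0.729, 0.002]
force: [3.4, 1.5, 9.7]
opening: 0.156
gripper_force: 50.4
```

Emit:
send_rows(deltas=[[0.5,0,0,0],[0.5,0,0,0],[0,0,0,0],[0,0,0,0]])

```text
time: 13.85
eef_pos: [0.5813, 0.0814, 0.0289]
orientation: [0.001, 0.685, 0.729, 0.002]
force: [1.0, 0.4, 11.0]
opening: 0.153
gripper_force: 50.7
```

Emit:
send_rows(deltas=[[0,0,0.5,0],[0,0,0.3,0],[0,0,0,0],[0,0,0,0]])

```text
time: 14.25
eef_pos: [0.5821, 0.0811, 0.0289]
orientation: [0.001, 0.685, 0.729, 0.002]
force: [5.3, 0.4, 5.6]
opening: 0.15
gripper_force: 49.8
```

Emit:
send_rows(deltas=[[0.5,0,0,0],[0.5,0,0,0],[0,0,0,0],[0,0,0,0]])

```text
time: 14.65
eef_pos: [0.5822, 0.0811, 0.0289]
orientation: [0.001, 0.685, 0.729, 0.001]
force: [2.9, 1.4, 6.2]
opening: 0.152
gripper_force: 50.2
```

Emit:
send_rows(deltas=[[0,0,0.4,0],[0.5,0,0,0],[0.5,0,0,0],[0,0,0,0],[0,0,0,0]])

```text
time: 15.15
eef_pos: [0.5824, 0.081, 0.0289]
orientation: [0.0, 0.685, 0.729, 0.0]
force: [2.4, 0.2, 8.3]
opening: 0.152
gripper_force: 50.1
```

Emit:
send_rows(deltas=[[0.5,0,0,0],[0.5,0,0,0],[0,0,0,0],[0,0,0,0]])

```text
time: 15.55
eef_pos: [0.5828, 0.081, 0.0289]
orientation: [-0.0, 0.685, 0.729, -0.0]
force: [1.8, -0.0, 9.1]
opening: 0.155
gripper_force: 50.4
```

Emit:
send_rows(deltas=[[0,0,0.4,0],[0,0,0.4,0],[0,0,0,0],[0,0,0,0]])

```text
time: 15.95
eef_pos: [0.5832, 0.0808, 0.0289]
orientation: [0.0, 0.685, 0.729, -0.0]
force: [4.5, -0.6, 0.2]
opening: 0.155
gripper_force: 49.1
```

Emit:
send_rows(deltas=[[0.5,0,0.2,0],[0.5,0,0.2,0],[0,0,0,0],[0,0,0,0]])

```text
time: 16.35
eef_pos: [0.5839, 0.0809, 0.0293]
orientation: [-0.0, 0.685, 0.729, -0.0]
force: [4.1, -1.7, -1.7]
opening: 0.15
gripper_force: 48.8
```

Emit:
send_rows(deltas=[[0.5,0,0.1,0],[0.5,0,0.1,0],[0,0,0,0],[0,0,0,0]])

```text
time: 16.75
eef_pos: [0.585, 0.0811, 0.0297]
orientation: [-0.0, 0.685, 0.729, -0.0]
force: [3.7, -1.1, -1.6]
opening: 0.151
gripper_force: 48.9
```

Emit:
send_rows(deltas=[[0.5,0,-0.2,0],[0.5,0,0,0],[0,0,0,0],[0,0,0,0]])

```text
time: 17.15
eef_pos: [0.5861, 0.0811, 0.0295]
orientation: [0.0, 0.685, 0.729, 0.0]
force: [3.8, -1.8, -0.7]
opening: 0.152
gripper_force: 48.9
```

Emit:
send_rows(deltas=[[0.5,0,0,0],[0.5,0,0,0],[0,0,0,0],[0,0,0,0]])

```text
time: 17.55
eef_pos: [0.587, 0.0811, 0.0295]
orientation: [-0.0, 0.685, 0.729, -0.0]
force: [4.4, -1.4, -1.3]
opening: 0.151
gripper_force: 48.9
```

Emit:
send_rows(deltas=[[0.5,0,0,0],[0.5,0,0,0],[0,0,0,0],[0,0,0,0]])

```text
time: 17.95
eef_pos: [0.5877, 0.0811, 0.0294]
orientation: [-0.0, 0.685, 0.729, -0.0]
force: [2.8, -2.4, -0.1]
opening: 0.152
gripper_force: 49.1
```

Emit:
send_rows(deltas=[[0.5,0,0,0],[0.3,0,0,0],[0,0,0,0],[0,0,0,0]])

```text
time: 18.35
eef_pos: [0.5878, 0.0811, 0.0293]
orientation: [-0.001, 0.685, 0.729, -0.001]
force: [-1.8, -1.7, 2.1]
opening: 0.153
gripper_force: 49.4
```

Emit:
send_rows(deltas=[[-0.4,0,0,0],[0,0,-0.3,0],[0,0,0,0],[0,0,0,0]])

```text
time: 18.75
eef_pos: [0.5878, 0.0811, 0.0291]
orientation: [-0.0, 0.685, 0.729, -0.0]
force: [-3.3, -1.1, 1.7]
opening: 0.153
gripper_force: 49.6
```

Emit:
send_rows(deltas=[[-0.06,1,0,0],[-0.06,1,0,0],[-0.06,1,0,0],[-0.06,1,0,0],[-0.06,1,0,0],[0,0,0,0],[0,0,0,0]])

```text
time: 19.45
eef_pos: [0.5877, 0.0835, 0.0291]
orientation: [0.001, 0.685, 0.728, -0.001]
force: [-3.3, -6.9, 3.3]
opening: 0.153
gripper_force: 49.6
```

Emit:
send_rows(deltas=[[-0.5,0,0.2,0],[-0.06,1,0,0],[-0.06,1,0,0],[0,0,0,0],[0,0,0,0]])

```text
time: 19.95
eef_pos: [0.5875, 0.0865, 0.0291]
orientation: [0.0, 0.685, 0.728, -0.001]
force: [-1.7, -5.6, -0.5]
opening: 0.154
gripper_force: 49.2
```

Emit:
send_rows(deltas=[[-0.06,1,0,0],[-0.06,1,0,0],[0,0,0,0],[0,0,0,0]])

```text
time: 20.35
eef_pos: [0.5874, 0.0885, 0.0291]
orientation: [0.0, 0.685, 0.728, -0.001]
force: [-1.1, -4.8, -0.4]
opening: 0.15
gripper_force: 49.2
```

Emit:
send_rows(deltas=[[-0.06,1,0,0],[0,0,0,0],[0,0,0,0]])

```text
time: 20.65
eef_pos: [0.5873, 0.0894, 0.0291]
orientation: [0.001, 0.685, 0.728, -0.001]
force: [-1.6, -4.2, -0.1]
opening: 0.153
gripper_force: 49.2
```

Emit:
send_rows(deltas=[[-0.06,1,0,0],[0,0,0,0],[0,0,0,0]])

```text
time: 20.95
eef_pos: [0.5872, 0.0904, 0.0291]
orientation: [0.0, 0.685, 0.728, -0.001]
force: [-1.9, -5.2, -0.9]
opening: 0.148
gripper_force: 49.2
```

Emit:
send_rows(deltas=[[-0.06,1,0,0],[0,0,0,0],[0,0,0,0]])

```text
time: 21.25
eef_pos: [0.5872, 0.0914, 0.0291]
orientation: [0.001, 0.685, 0.728, -0.001]
force: [-2.0, -4.9, 0.7]
opening: 0.153
gripper_force: 49.2
```

Emit:
send_rows(deltas=[[-0.06,1,0,0],[0,0,0,0],[0,0,0,0]])

```text
time: 21.55
eef_pos: [0.5871, 0.0924, 0.0291]
orientation: [0.001, 0.685, 0.728, -0.001]
force: [-2.0, -5.0, 0.7]
opening: 0.154
gripper_force: 49.2
```

Emit:
send_rows(deltas=[[-0.06,1,0,0],[0,0,0,0],[0,0,0,0]])

```text
time: 21.85
eef_pos: [0.587, 0.0934, 0.0291]
orientation: [0.001, 0.685, 0.728, -0.001]
force: [-2.4, -4.5, 0.4]
opening: 0.153
gripper_force: 49.2
```

Emit:
send_rows(deltas=[[-0.06,1,0,0],[0,0,0,0],[0,0,0,0]])

```text
time: 22.15
eef_pos: [0.587, 0.0944, 0.0291]
orientation: [0.001, 0.685, 0.728, -0.001]
force: [-1.4, -4.7, 0.5]
opening: 0.152
gripper_force: 49.2
```

Emit:
send_rows(deltas=[[-0.06,1,0,0],[0,0,0,0],[0,0,0,0]])

```text
time: 22.45
eef_pos: [0.587, 0.0949, 0.0291]
orientation: [0.001, 0.685, 0.728, -0.001]
force: [-0.9, -6.5, -0.1]
opening: 0.152
gripper_force: 49.3
```

Emit:
send_rows(deltas=[[-0.06,1,0,0],[0,0,0,0],[0,0,0,0]])

```text
time: 22.75
eef_pos: [0.587, 0.0949, 0.0291]
orientation: [0.001, 0.685, 0.728, -0.001]
force: [-2.3, -8.2, 0.9]
opening: 0.151
gripper_force: 49.2
```

Emit:
send_rows(deltas=[[0,1,0,0],[0,0.5,0,0],[0,0,0,0],[0,0,0,0]])

```text
time: 23.15
eef_pos: [0.587, 0.095, 0.0291]
orientation: [0.002, 0.686, 0.728, -0.002]
force: [-2.1, -12.3, 1.7]
opening: 0.156
gripper_force: 49.3
```

Emit:
send_rows(deltas=[[0,0.7,0,0],[0,0,0,0],[0,0,0,0],[0,0,0,0]])

```text
time: 23.55
eef_pos: [0.5869, 0.095, 0.0291]
orientation: [0.002, 0.686, 0.728, -0.002]
force: [-1.7, -12.5, 1.0]
opening: 0.152
gripper_force: 49.4
```

Emit:
send_rows(deltas=[[0,0.7,0,0],[0,0.3,0,0],[0,0,0,0],[0,0,0,0],[0,0,0,0],[0,0,0,0]])

```text
time: 24.15
eef_pos: [0.587, 0.095, 0.0292]
orientation: [0.002, 0.686, 0.727, -0.003]
force: [-0.8, -15.8, 2.4]
opening: 0.15
gripper_force: 49.5
```

Emit:
send_rows(deltas=[[0,-1,0,0],[0,-1,0,0],[0,-1,0,0],[0,0,0,0],[0,0,0,0],[0,0,0,0]])

```text
time: 24.75
eef_pos: [0.5869, 0.095, 0.0292]
orientation: [0.001, 0.686, 0.728, -0.001]
force: [-1.4, -8.0, 0.2]
opening: 0.153
gripper_force: 49.3
```

Emit:
send_rows(deltas=[[0,-0.8,0,0],[0,-0.5,0,0],[0,0,0,0],[0,0,0,0]], squeeze=20)

```text
time: 25.15
eef_pos: [0.5869, 0.095, 0.0292]
orientation: [0.001, 0.685, 0.728, -0.001]
force: [-1.5, -6.2, 1.6]
opening: 0.153
gripper_force: 49.3
```

Emit:
send_rows(deltas=[[0,0,0,0],[0,0,0,0],[0,0,0,0],[0,0,0,0],[0,0,0,0]], grip=30)

```text
time: 25.65
eef_pos: [0.5871, 0.0973, 0.0294]
orientation: [0.0, 0.685, 0.729, 0.0]
force: [-0.8, -1.1, 0.3]
opening: 0.35
gripper_force: 0.0
```

Emit:
send_rows(deltas=[[0,0,3,0],[0,0,8,0],[0,0,15,0],[0,0,20,0],[0,0,30,0],[0,0,40,0],[0,0,40,0],[0,0,30,0],[0,0,0,0],[0,0,0,0]])

```text
time: 26.65
eef_pos: [0.5871, 0.097, 0.2165]
orientation: [0.0, 0.685, 0.729, 0.001]
force: [0.4, -0.1, -0.4]
opening: 0.352
gripper_force: 0.0
```

Emit:
send_rows(deltas=[[0,-40,0,0],[0,-40,0,0],[0,-40,0,0],[0,-40,0,0],[0,-40,0,0],[0,-40,0,0],[0,-20,0,0],[0,0,0,0],[0,0,0,0]])

```text
time: 27.55
eef_pos: [0.5863, -0.1626, 0.2141]
orientation: [-0.001, 0.685, 0.729, -0.0]
force: [0.3, 0.9, 0.8]
opening: 0.35
gripper_force: 0.0
```

```bash
python3 - <<'E'
from h import *
t=grab('top');c=grab('scene')
a=cv2.resize(t['img'][160:230,180:260],None,fx=8,fy=8,interpolation=cv2.INTER_CUBIC)[:, :380*2]
b=cv2.resize(c['img'][150:215,195:285],None,fx=4,fy=4,interpolation=cv2.INTER_CUBIC)
a=cv2.resize(a,None,fx=.68,fy=.68)
o=np.zeros((600,800,3),np.uint8);o[:a.shape[0],:a.shape[1]]=a;o[-260:,440:]=b;
cv2.imwrite('pics/g6.png',o[...,::-1])
E
```

```text
(no output)
```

View pics/g6.png

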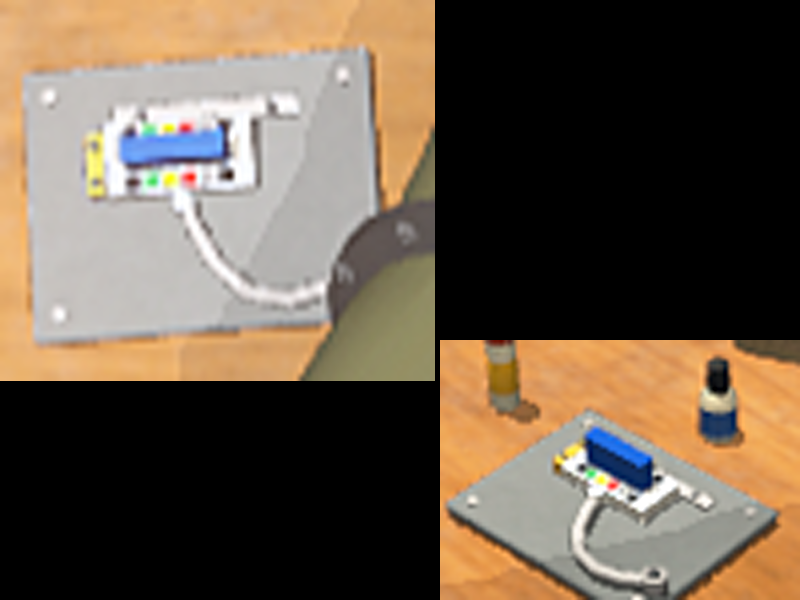

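The slide lies flat against the brass stop at crop (97,160) and the back edge, and the arm tip at (183,200) presses its near side. The gripper is clear, so I'm handing in.

```bash
python3 -c "
from plant import bot
print(bot.sign_off())"
```

```text
the job is handed in; nothing more can be done
None
```

The slide is clipped on the stage and handed in: in the last pictures it lies flat against the back edge and end stop, held by the curved arm alone, though sign-off returned no verdict.

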